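Hang the keyhole pocket on its two screws

ROBOT

A 7-joint arm with a two-finger parallel gripper is mounted at the origin on a cart in front of the work surface, level with it; the furniture and walls round the work are solid. World frame = base frame: x ahead of the robot, y to its left, z up, the work surface at z = 0. Lengths are in m, angles in rad, forces in N, time in s.
With the tool pointing down it reaches from about 0.4 to 0.85 m from the base axis. Payload 4.5 kg.
Tool frame: the origin (TCP) lies at the very end of the fingers, on their centre line; the grasp point (between the pads) lies 19 mm behind it (ctrl.grip_point_offset is the distance from the TCP to the grasp point, in m); z points along the fingers, y is the line along which they close (so a half turn about z gives the same grasp; the last joint's range is limited). The gripper opens to 88 mm and grips with 3 to 60 N. Pads are 18 mm wide; open, the fingers measure 123 mm over their backs; the gripper's body (75 mm by 187 mm) begins 45 mm behind the grasp point.
Start: joints at [-1.184, 0.689, -0.195, 1.565, 0.157, 0.902, -0.215], TCP at [0.216, 0.587, 0.239] pointing down, gripper open.
Joint ranges: [-3.01, 3.01], [-0.46, 2.08], [-1.47, 1.51], [0.13, 2.56], [-1, 4.14], [0.04, 2.09], [-2.66, 2.66]. Speed limits (rad/s): [2.57, 2.57, 3.14, 3.14, 3.14, 3.14, 3.14].

INTERFACE

Orientations are given as a unit quaternion [w, x, y, z].
In Python, from rig import ctrl, vision, ticket gives the robot as it stands.
- The arm moves only by the tool apply_moves, never from a script. Its argument "steps" is a list of rows, each a list of 6 numbers: the shift along the tool's x, y, z in cm, then the turn, a rotation vector about the tool's x, y, z in degrees. In form: [[dx, dy, dz, wx, wy, wz], ...]. A call has 1 to 8 rows; each row is the pose to reach, as a shift and turn from the pose commanded when the call began, along the tool's axes at that moment; what a row does not reach only later rows make up. A row lasts 1/10 s, in which the tool goes at most 50 mm and 8.59 degrees, less where a joint would pass 70% of its speed; a pose out of reach is approached as far as the arm can. A call with a gripper value outside its range is refused whole. "gripper" is the finger opening in cm, from 0 to 8.81, set as the call begins (left out, the last holds). The fingers move at their own pace and stop on an object; "grip_force" is the grip in N (left out, the last holds). Time passes only in rows, so rows that repeat a pose let the fingers close. It gives the time, the measured TCP pose, the force, the opening and the grip force at its end, in the units of the state.
- ctrl.state(): the state, without advancing time (a new reading comes with each control period).
- vision.capture(name): name is "side" or "top" or "wrist"; returns (picture, depth): 420x560x3 uint8, red, green, blue; 420x560 float32, m along the optical axis (not along the pixel's ray), 0 where there is no reading.
- vision.camera_info(name): a dict with "K" (3x3 intrinsics, pixels), "eye" and "rotation" of the camera in the world. Camera axes: x right, y up, looking along -z (the intrinsics and any distortion apply to the point x, -y, -z); pixel columns grow to the right and rows downward; lengths in m; the calibration is good to about 2 mm. The wrist camera is an equidistant fisheye: a pixel r from the principal point sees the ray r / f radians off the axis. A picture is of the moment at which its call begins: read the wrist's pose just before it. camera_info takes no time and is no camera call; for the wrist camera it gives the pose at the moment of the call.
- ticket.job_done(): hands the job in; it is judged then, once.
The state is a dict: "time": time; "joints": joint angles; "joint_vel": joint speeds; "effort": joint torques, N m; "position": TCP position; "ee_rot": TCP orientation; "force": force on the tool from outside, world axes, zero at the start; "ft_torque": the same for the moment, N m; "gripper_width": finger opening in m; "grasp_force": force on a finger pad.
Only numpy, scipy, OpenCV 4.12 (cv2) and the standard library are available. Lean on these libraries where they do the work, as an engineer would, in place of code of your own. Each camera call takes 0.05 s, during which the arm holds its last target. There are 200 camera calls.

TASK

Take the empty steel pocket from the table and hang it on the free pair of screws on the white board: put its two keyholes over the screw heads, then, keeping it pressed back, slide it down until both screws are at the ends of the slots and the sprung catch above has snapped out over its top edge, and let go. Do it with a gentle hand, without ramming screws or board, and leave the vials and the tape where they stand.

Things in the scene. Friction and masses are not known exactly. Their poses are not given: they have to be found in the camera images.
- holder: Loose open-topped steel pocket, 0.2-0.3 kg: back plate 128 wide (y) x 80 high (z) x 4 mm with a 56 wide x 50 deep x 80 mm box on its front, between two ears that each hold one keyhole. Origin: middle of the lower edge of the plate's back face; x points backwards, to the wall (plate x -4 to 0, box x -54 to -4 mm), y left, z up. Stands upright on the table.
- grip (a point): Centre of the pocket's open mouth, level with the rim (29 mm in front of the plate's back). Take the box from above across its 56 mm outside width (along the pocket's y); side walls 2.5 mm, flat.
- keyhole (a point): Centre of the round hole of the left keyhole, on the plate's back, at y +46, z 38 mm of the pocket; the right one is at y -46. Hole 16 mm across, running up into a slot 9 mm wide with a round closed end: a shank at the end of the slot lies 19.5 mm above the hole's centre (pocket z 57.5). Screws: shank 6 mm thick, head 12 mm across, 4 thick, domed; plate goes in the 6 mm between head and board.
- board: White upright board, 320 wide x 198 high x 18 mm, fixed, on two low feet (16 high, 46 mm out). Origin on the table under the middle of its front face; x into the board, y left, z up. Two places for pockets, at y +80 and -80, screws at z 145 mm; one taken, one free. Screws driven by eye: the free pair with its catch sits up to 9 mm too high or low and 10 mm to one side (level, 92 mm apart).
- catch (a joint): Sprung steel catch of the free place, a nose 22 mm wide at y 0, 24.5 to 34.5 mm above the screws, 6 mm out of the board. 0 m = out, 0.006 = pressed flush; push 3 N at once, 7.5 N flush. The plate's back presses it in and so drags on the heads (its weight alone does not slide it down); it snaps out to 0 over the plate's top edge only when the pocket is home. Screws bend above 30 N.
- hung_holder: A like pocket, fixed, already home on the other pair of screws, a pencil, a marker and a spatula standing in it (tops up to about 290 mm above the table): the free place is on the other side of the board. Origin on the board's face under the middle of its plate, level with its underside; x into the board.
- glass_vial: Small open glass vial, 26 mm across, 44 mm high, standing loose on the table; origin at its underside. Bystander.
- capped_vial: Small capped glass vial, 23 mm across, 48 mm high, standing loose in front of the board's middle; origin at its underside. Bystander.
- tape: Loose roll of tape lying flat, 98 mm across, 25 mm high; origin at its underside. Bystander.

How it is judged:
On the way, in this order (a step that is already met when the one before it is completed fails the run):
1. the pocket has been lifted off the table (height (world z) of holder above 0.03 m), for 0.1 s.
2. both screw heads are through the keyholes, the plate pressing the catch in (x of holder in the frame of board above -0.005 m and z of holder in the frame of board above 0.075 m and value of joint catch above 0.0035 m), for 0.1 s.
At the end, for the whole second after the job is handed in: The pocket hangs still at the free place (80 mm from the board's middle, within 12 mm), plate behind both heads, within 5 mm of the board, underside 76.5 to 98.5 mm up, upright within 0.08 rad, parallel to the board within 0.05 rad, and the catch is out over its top edge (within 1 mm); released (x of holder in the frame of board between -0.005 and 0.002 m and z of holder in the frame of board between 0.0765 and 0.0985 m and (y of holder in the frame of board between 0.068 and 0.092 m or y of holder in the frame of board between -0.092 and -0.068 m) and value of joint catch below 0.001 m and angle between holder's own z axis and vertical below 0.08 rad and angle between the y axis of holder and the y axis of board, either way round below 0.05 rad and linear speed of holder below 0.01 m/s); the robot touches nothing.
It fails at once if the pocket is pressed against the screws or the catch with more than 30 N (contact force between holder and screws above 30 N).
It fails at once if the pocket is pressed against the board with more than 30 N (contact force between holder and board above 30 N).
It fails at once if a vial or the tape roll is pushed away (30 mm) (distance of any of glass_vial, capped_vial, tape from where it was at the start of the episode above 0.03 m).
It also fails if it takes over 58 s, if anything falls off the work surface, if the arm or the gripper's body presses on something with over 40 N, if the wrist force passes 120 N, or if a joint passes its speed limit or range.

## Working session

There is one attempt and no reset: what is moved stays moved. The work goes in short steps, Python scripts to look and compute and a tool call to move; the robot and the scene stay as the last step left them, time stands still between calls to the robot, and variables do not carry over. Pictures are saved under pics/ and viewed, at most 10 in all, crops included, and the job is handed in when it is done.

Besides the shell and the picture viewer there is one more tool, called after "Call:" as a command line: name --pt "numbers of a row" for each row, then --argument value for the rest. apply_moves: Moves the arm, as the interface text tells. Its arguments: {"type":"object","properties":{"steps":{"type":"array","items":{"type":"array","items":{"type":"number"}}},"gripper":{"type":"number"},"grip_force":{"type":"number"}},"required":["steps"]}

```bash
mkdir -p pics; ls
cat > h.py <<'E'
import numpy as np, cv2
from rig import ctrl, vision, ticket
def snap(n,fn=None):
    i=vision.camera_info(n); p,d=vision.capture(n)
    np.savez(f'{n}.npz',p=p,d=d,K=i['K'],eye=i['eye'],R=i['rotation'])
    if fn: cv2.imwrite('pics/'+fn,p[:,:,::-1])
    return p,d
def load(n): return np.load(f'{n}.npz')
def cloud(n):
    z=load(n);K=z['K'];d=z['d'];v,u=np.mgrid[:420,:560]
    x=(u-K[0,2])/K[0,0]*d;y=(v-K[1,2])/K[1,1]*d
    P=np.stack([x,-y,-d],-1)@z['R'].T+z['eye']; P[d==0]=np.nan
    return P
E
python3 - <<'E'
from h import *
a,_=snap('side');b,_=snap('top')
cv2.imwrite('pics/a.png',np.vstack([a,b])[:,:,::-1][::1])
cv2.imwrite('pics/side1.png',a[:,:,::-1]);cv2.imwrite('pics/top1.png',b[:,:,::-1])
for n in('side','top'):
    i=vision.camera_info(n);print(n,i)
s=ctrl.state();print(s['position'],s['ee_rot'],s['force'])
E
```

```text
pics
side {'K': array([[408.49726297,   0.        , 279.29029907],
       [  0.        , 408.49726297, 210.06941804],
       [  0.        ,   0.        ,   1.        ]]), 'eye': array([ 0.48112932, -0.8160274 ,  0.60641142]), 'rotation': array([ 0.87573817,  0.48220618, -0.00612085, -0.02285584])}
top {'K': array([[469.73782565,   0.        , 286.22939583],
       [  0.        , 469.73782565, 214.46187605],
       [  0.        ,   0.        ,   1.        ]]), 'eye': array([ 0.38092866, -0.05235509,  0.99992364]), 'rotation': array([ 0.70913397,  0.05509224, -0.05357093, -0.70087375])}
[0.21581816 0.58595855 0.23801023] [-6.47434935e-05  1.75429952e-01  9.84491575e-01 -8.16391971e-04] [-0.7852033  -0.05471872  0.03329015]
```

View pics/side1.png

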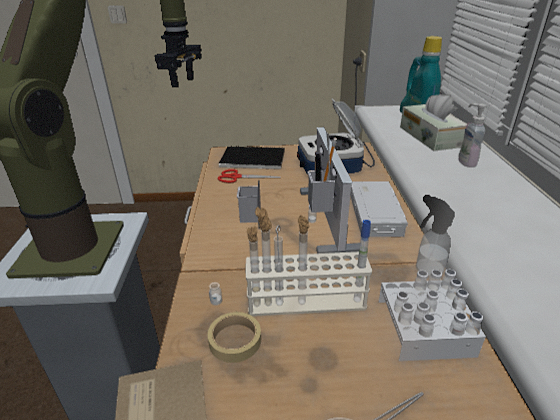

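View pics/top1.png

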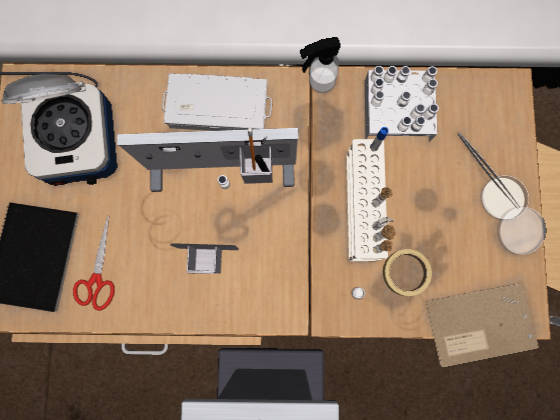

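The side view shows the pocket at (250,205), the board edge-on at (340,200), and the hung pocket on the near side. The top view (up = +x, left = +y) shows the pocket at (205,258) with its plate toward the board. It also shows the board edge from (120,140) to (297,132), the free place on the left with its catch near (168,149), and a capped vial at (223,181).

```bash
cat > h2.py <<'E'
from scipy.spatial.transform import Rotation as Ro
import h; from h import *
def cloud(n):
    z=load(n);K=z['K'];d=z['d'];v,u=np.mgrid[:420,:560]
    x=(u-K[0,2])/K[0,0]*d;y=(v-K[1,2])/K[1,1]*d;q=z['R']
    Rm=q if q.shape==(3,3) else Ro.from_quat(np.r_[q[1:],q[0]]).as_matrix()
    P=np.stack([x,-y,-d],-1)@Rm.T+z['eye']; P[d==0]=np.nan
    return P
def rect(P,m):
    (c,s,a)=cv2.minAreaRect(P[m][:,:2].astype(np.float32)*1000); return np.round(c,1),np.round(s,1),round(a,2),m.sum()
E
python3 - <<'E'
from h2 import *
P=cloud('top');v,u=np.mgrid[:420,:560]
def box(a,b,c,d): return (u>=a)&(u<c)&(v>=b)&(v<d)
print('table z',np.nanmedian(P[280:300,150:280,2]))
B=box(100,110,310,200);z=P[...,2]
m=B&(z>.19)&(z<.205);print('boardtop',rect(P,m),np.median(z[m]))
# front edge line fit: max... per column min x
H=box(150,225,260,290)
m=H&(z>.07)&(z<.09);print('holder rim',rect(P,m),np.median(z[m]))
xy=P[m][:,:2];
for n,bb in dict(catch=(155,140,185,156),s1=(140,145,158,162),s2=(185,140,205,162)).items():
    mm=box(*bb)&(z<.195)&(z>.1); print(n,np.round(np.nanmean(P[mm],0),4) if mm.any() else None)
p=load('top')['p']
c=np.hstack([cv2.resize(p[120:185,110:240],None,fx=5,fy=5,interpolation=cv2.INTER_CUBIC)])
e=cv2.resize(p[235:285,160:250],None,fx=5,fy=5,interpolation=cv2.INTER_CUBIC)
e=cv2.copyMakeBorder(e,0,0,0,650-e.shape[1],0)
cv2.imwrite('pics/crop1.png',np.vstack([c,e])[:600,:,::-1])
print(np.round(P[275:300:3,170:240:12],3).shape)
# board front face points
m=B&(z>.03)&(z<.18);
E
```

```text
table z -0.0005593307175247864
boardtop (array([621.9,  90.5]), array([ 67.7, 321.8]), 2.8, np.int64(2078)) 0.19724197193474846
holder rim (array([435. , 114.2]), array([125.9,  57.4]), 89.01, np.int64(335)) 0.07902920655361723
catch [0.6313 0.1679 0.1569]
s1 [0.6293 0.2098 0.1482]
s2 [0.6335 0.1235 0.1496]
(9, 6, 3)
```

View pics/crop1.png

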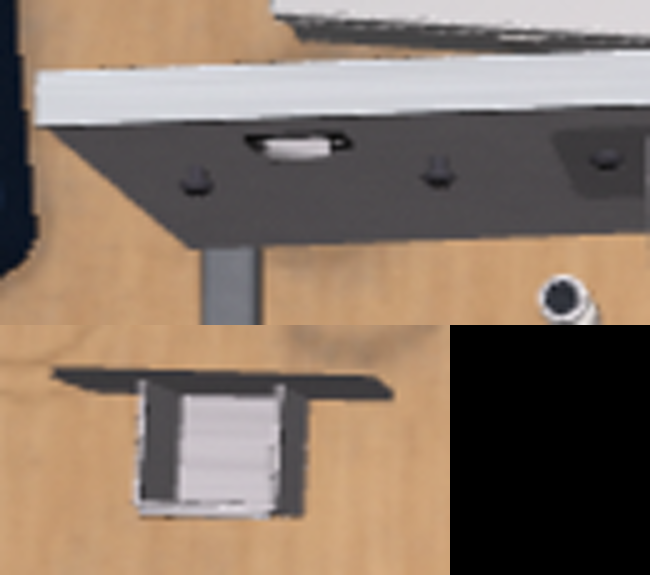

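The crop shows the left screw head at (149.4,156) in the full image, the right at (197.6,154.8) and the catch nose at (169.6,149.6). The pocket plate is nearly square to the board. Next I fit planes.

```bash
cat >> h2.py <<'E'
def pfit(Q,th=.002):
    for _ in range(8):
        c=Q.mean(0);n=np.linalg.svd(Q-c,full_matrices=False)[2][2];r=(Q-c)@n;k=abs(r)<max(th,1.5*np.median(abs(r)));Q=Q[k]
    return c,n*np.sign(n[0] if abs(n[0])>.5 else n[2]),len(Q),r.std()
def ray(n,u,v):
    z=load(n);K=z['K'];q=z['R'];Rm=q if q.shape==(3,3) else Ro.from_quat(np.r_[q[1:],q[0]]).as_matrix()
    d=Rm@np.array([(u-K[0,2])/K[0,0],-(v-K[1,2])/K[1,1],-1]);return z['eye'],d
def onplane(n,u,v,c,nn):
    e,d=ray(n,u,v);return e+d*((c-e)@nn)/(d@nn)
E
python3 - <<'E'
from h2 import *
P=cloud('top');v,u=np.mgrid[:420,:560];z=P[...,2]
box=lambda a,b,c,d:(u>=a)&(u<c)&(v>=b)&(v<d)&np.isfinite(z)
# board front face
m=box(125,140,200,168)&(z>.03)&(z<.19)&(P[...,0]>.55)
c,n,k,s=pfit(P[m]);print('face',c.round(4),n.round(4),k,s, 'yaw',np.degrees(np.arctan2(n[1],n[0])))
for w,(a,b) in dict(L=(149.4,156),R=(197.6,154.8)).items():
    print('screw',w,[onplane('top',a,b,c-n*o,n).round(4) for o in(.006,.009)])
print('nose',onplane('top',169.6,149.6,c-n*.006,n).round(4))
# board top corners: front edge
t=np.array([0,0,.198]);zz=np.array([0,0,1.])
for q in((117.4,145.2),(110+650/5,120+105/5)): print('front top edge',onplane('top',*q,t,zz).round(4))
m=box(100,110,310,200)&(z>.194)&(z<.2)&(P[...,0]<.67);print('ext y along',P[m][:,1].min(),P[m][:,1].max(),P[m][:,0].min(),P[m][:,0].max())
# pocket rim
m=box(160,235,250,285)&(z>.076)&(z<.083);X=P[m]
pl=X[X[:,0]>X[:,0].max()-.012];print('plate top',len(pl),pl.min(0),pl.max(0),np.degrees(np.arctan(np.polyfit(pl[:,1],pl[:,0],1)[0])),pl.mean(0))
t=np.array([0,0,.08])
for nm,q in dict(backL=(50,368-325),backR=(378,377-325),boxLb=(138,385-325),boxRb=(285,385-325),boxLf=(138,512-325),boxRf=(272,514-325)).items():
    print(nm,onplane('top',160+q[0]/5,235+q[1]/5,t,zz).round(4))
E
```

```text
face [0.6311 0.1852 0.1182] [9.988e-01 4.880e-02 5.000e-04] 1461 0.0005008763078413434 yaw 2.798427297728549
screw L [array([0.6238, 0.211 , 0.1371]), array([0.621 , 0.2079, 0.1473])]
screw R [array([0.6283, 0.1204, 0.1335]), array([0.6254, 0.1184, 0.1437])]
nose [0.6261 0.1639 0.1732]
front top edge [0.6258 0.2502 0.198 ]
front top edge [0.6359 0.0335 0.198 ]
ext y along -0.06915286999627265 0.2526865361336559 0.5927592597108773 0.662056531436737
plate top 150 [0.45276476 0.05241723 0.0760087 ] [0.46458593 0.1766316  0.08282166] 0.8109425455823881 [0.46088816 0.11587069 0.07924267]
backL [0.463 0.178 0.08 ]
backR [0.461  0.0491 0.08  ]
boxLb [0.4567 0.1431 0.08  ]
boxRb [0.4574 0.0855 0.08  ]
boxLf [0.4073 0.141  0.08  ]
boxRf [0.4071 0.0888 0.08  ]
```

```bash
cat >> h2.py <<'E'
def RM(q): q=np.array(q);return q if q.shape==(3,3) else Ro.from_quat(np.r_[q[1:],q[0]]).as_matrix()
def goal(p,yaw):
    "tool y axis at world angle 90+yaw deg, z down"
    s=ctrl.state();R=RM(s['ee_rot']);a=np.radians(90+yaw);y=np.array([np.cos(a),np.sin(a),0]);z=np.array([0,0,-1.])
    G=np.column_stack([np.cross(y,z),y,z])
    d=R.T@(np.array(p)-s['position'])*100;w=Ro.from_matrix(R.T@G).as_rotvec(degrees=True)
    print('t',round(s['time'],2),'pos',np.round(s['position'],4),'F',np.round(s['force'],1),'move',d.round(2),w.round(2))
E
python3 - <<'E'
from h2 import *
P=cloud('top');v,u=np.mgrid[:420,:560];z=P[...,2]
c=np.array([.6311,.1852,.1182]);n=np.array([.9988,.0488,.0005])
h=-(P-c)@n; yb=(P-c)@np.array([-.0488,.9988,0])
for nm,(a,b) in dict(L=(149,156),R=(198,155),N=(169,149)).items():
    m=(abs(u-a)<12)&(abs(v-b)<7)&(h>.004)&(h<.013);print(nm,m.sum(),P[m].mean(0).round(4),'z',P[m][:,2].min().round(4),P[m][:,2].max().round(4),'yb',yb[m].min().round(4),yb[m].max().round(4),'h',np.percentile(h[m],[0,50,100]).round(4))
goal([.419,.114,.15],-.8); print(vision.camera_info('wrist'))
E
```

```text
L 21 [0.622  0.2108 0.1398] z 0.135 0.143 yb 0.0207 0.0322 h [0.004  0.0082 0.0106]
R 20 [0.626  0.1193 0.1399] z 0.1319 0.1439 yb -0.0702 -0.0605 h [0.0044 0.0082 0.0107]
N 27 [0.6267 0.1649 0.1665] z 0.1617 0.1716 yb -0.03 -0.0086 h [0.0042 0.0054 0.0064]
t 0.1 pos [0.2158 0.586  0.238 ] F [-0.8 -0.1  0. ] move [-35.37 -37.26   8.87] [-9.000e-02 -1.000e-02 -1.941e+01]
{'K': array([[325.1922621 ,   0.        , 274.99470934],
       [  0.        , 325.1922621 , 209.87179838],
       [  0.        ,   0.        ,   1.        ]]), 'eye': array([0.14824861, 0.61257147, 0.3841987 ]), 'rotation': array([ 0.81177281, -0.11618305, -0.08007221,  0.56666996])}
```

Call:
apply_moves --pt "-3 -3.2 0 0 0 -2.4" --pt "-6 -6.4 0 0 0 -4.8" --pt "-9 -9.6 0 0 0 -7.2" --pt "-12 -12.8 0 0 0 -9.7" --pt "-15 -16 0 0 0 -12" --pt "-18 -19.2 0 0 0 -14.4" --pt "-21 -22.4 0 0 0 -16.9" --pt "-24 -25.5 0 0 0 -19.4" --gripper 8.5 --grip_force 40

```text
time: 0.9
position: [0.3533, 0.2624, 0.2386]
ee_rot: [-0.0, 0.006, 1.0, -0.0]
force: [2.0, 0.6, 0.2]
gripper_width: 0.0845
grasp_force: 0.0
```

```bash
python3 -c "
from h2 import *
goal([.419,.114,.15],-.8)"
```

```text
t 0.9 pos [0.3533 0.2624 0.2386] F [2.  0.6 0.2] move [ -6.75 -14.76   8.86] [-0.03 -0.01  0.11]
```

Call:
apply_moves --pt "-1.7 -3.7 2 0 0 0" --pt "-3.4 -7.4 4 0 0 0" --pt "-5.1 -11.1 6.5 0 0 0" --pt "-6.8 -14.8 8.9 0 0 0" --pt "-6.8 -14.8 8.9 0 0 0" --pt "-6.8 -14.8 8.9 0 0 0"

```text
time: 1.5
position: [0.4188, 0.1147, 0.1492]
ee_rot: [-0.001, 0.008, 1.0, -0.0]
force: [-0.7, 0.9, -0.2]
gripper_width: 0.0849
grasp_force: 0.0
```

```bash
python3 -c "
from h2 import *
goal([.419,.114,.053],-.8)
p,d=snap('wrist','w1.png')"
```

```text
t 1.5 pos [0.4188 0.1147 0.1492] F [-0.7  0.9 -0.2] move [-0.04 -0.07  9.62] [-0.02 -0.08 -0.14]
```

View pics/w1.png

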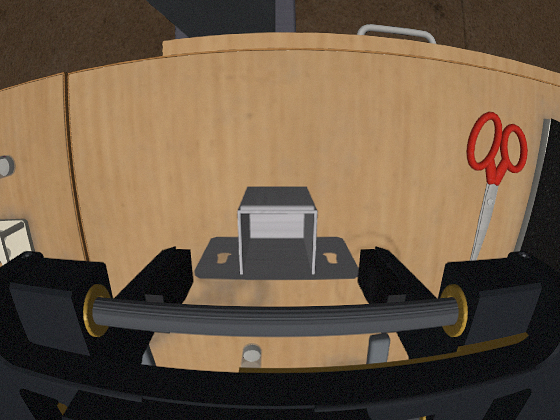

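The wrist view shows the box mouth spanning (240–316, 210–272), centred between the fingers (inner edges 190 and 362), with both keyholes visible. I descend and grip.

Call:
apply_moves --pt "0 0 3 0 0 0" --pt "0 0 6 0 0 0" --pt "0 0 8 0 0 0" --pt "0 0 9.6 0 0 0" --pt "0 0 9.6 0 0 0" --pt "0 0 9.6 0 0 0"

```text
time: 2.15
position: [0.4189, 0.1169, 0.0543]
ee_rot: [0.0, 0.006, 1.0, 0.001]
force: [-1.2, 0.0, 0.0]
gripper_width: 0.0849
grasp_force: 0.0
```

Call:
apply_moves --pt "0 0 0 0 0 0" --pt "0 0 0 0 0 0" --pt "0 0 0 0 0 0" --pt "0 0 0 0 0 0" --pt "0 0 0 0 0 0" --pt "0 0 0 0 0 0" --pt "0 0 0 0 0 0" --pt "0 0 0 0 0 0" --gripper 4.5 --grip_force 45

```text
time: 2.95
position: [0.4192, 0.1155, 0.0542]
ee_rot: [0.0, 0.007, 1.0, 0.0]
force: [-0.3, 0.4, 6.3]
gripper_width: 0.0558
grasp_force: 45.0
```

```bash
python3 -c "
from h2 import *
goal([.419,.114,.053],-.8);snap('top')
P=cloud('top');v,u=np.mgrid[:420,:560];z=P[...,2]
m=(u>160)&(u<250)&(v>235)&(v<285)&(z>.074)&(z<.084);X=P[m]
pl=X[(X[:,0]>.448)&(X[:,0]<.475)]
for s in (pl[pl[:,1]<.08],pl[pl[:,1]>.148]): print(len(s),s.mean(0).round(4),s.min(0).round(4),s.max(0).round(4))
"
```

```text
t 2.95 pos [0.4192 0.1155 0.0542] F [-0.3  0.4  6.3] move [ 0.02 -0.15  0.11] [ 0.04  0.05 -0.02]
29 [0.4606 0.0656 0.079 ] [0.4593 0.0525 0.0747] [0.4622 0.0796 0.0825]<string>:7: RuntimeWarning: Mean of empty slice.
  ret = um.true_divide(
Traceback (most recent call last):
ValueError: zero-size array to reduction operation minimum which has no identity
```

Call:
apply_moves --pt "0 0 -1 0 0 0" --pt "0 0 -3 0 0 0" --pt "0 0 -6 0 0 0" --pt "0 0 -9 0 0 0" --pt "0 0 -10.1 0 0 0" --pt "0 0 -10.1 0 0 0" --pt "0 0 -10.1 0 0 0"

```text
time: 3.7
position: [0.4186, 0.1149, 0.1543]
ee_rot: [-0.0, 0.007, 1.0, -0.0]
force: [1.1, -0.1, -2.6]
gripper_width: 0.0559
grasp_force: 45.0
```

```bash
python3 -c "
from h2 import *
goal([.549,.1616,.155],2.8)"
```

```text
t 3.7 pos [0.4186 0.1149 0.1543] F [ 1.1 -0.1 -2.6] move [-12.97   4.86  -0.08] [-0.02 -0.04 -3.65]
```

Call:
apply_moves --pt "-2 0.8 0 0 0 -0.6" --pt "-4.5 1.7 0 0 0 -1.3" --pt "-7.5 2.8 0 0 0 -2.1" --pt "-10.5 3.9 0 0 0 -3" --pt "-12.5 4.7 0 0 0 -3.6" --pt "-13 4.9 0 0 0 -3.6" --pt "-13 4.9 0 0 0 -3.6" --pt "-13 4.9 0 0 0 -3.6"

```text
time: 4.5
position: [0.5476, 0.1617, 0.1536]
ee_rot: [-0.002, -0.025, 1.0, -0.001]
force: [0.3, 0.2, -3.5]
gripper_width: 0.0553
grasp_force: 45.0
```

```bash
python3 -c "
from h2 import *
goal([.549,.1616,.155],2.8);p,_=snap('top');q,_=snap('side');w,_=snap('wrist')
r=lambda im,f:cv2.resize(im,None,fx=f,fy=f,interpolation=cv2.INTER_CUBIC)
A=r(p[125:205,110:250],5); B=r(q[140:260,280:400],1.6)
cv2.imwrite('pics/c2.png',A[:,:,::-1]); cv2.imwrite('pics/w2.png',w[:,:,::-1])
"
```

```text
t 4.5 pos [0.5476 0.1617 0.1536] F [ 0.3  0.2 -3.5] move [-0.14 -0.02 -0.14] [-0.1  -0.2   0.01]
```

View pics/c2.png

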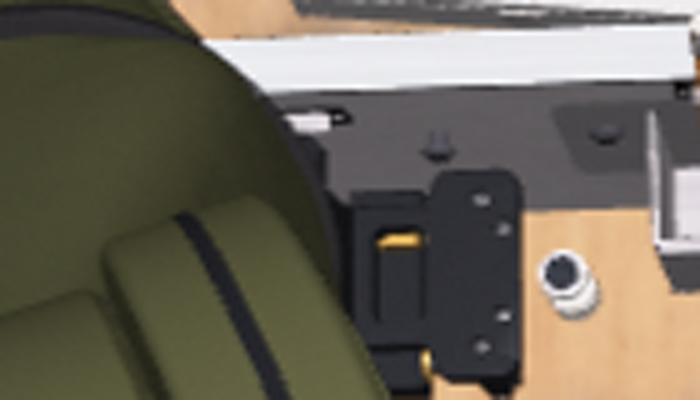

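View pics/w2.png

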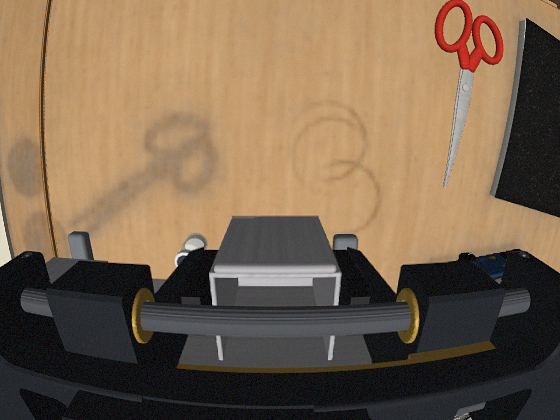

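The top crop shows the arm hiding the left screw. The right screw is free at (197.6,154.5), and the gripper is 4 cm short of the board. The wrist view shows the pocket held straight. I'll check how noisy the state readings are.

```bash
python3 -c "
from h2 import *
S=[]
for i in range(12):
    vision.capture('side');s=ctrl.state();S.append(np.r_[s['position'],s['force'],s['ee_rot']])
S=np.array(S);print(S[:,:6].round(4));print(S.mean(0).round(4))
snap('side');P=cloud('side');v,u=np.mgrid[:420,:560]
c=np.array([.6311,.1852,.1182]);n=np.array([.9988,.0488,.0005])
h=-(P-c)@n;yb=P[...,1]
m=(h>.005)&(h<.1)&(P[...,2]>.08)&(P[...,2]<.2)&(yb>.08)&(yb<.13)
for X in P[m][::6]: print(X.round(3),(-(X-c)@n).round(3))
" | head -70
```

```text
[[ 0.5487  0.1621  0.1547  0.4116  0.8711 -2.4927]
 [ 0.549   0.1622  0.1548 -0.439   0.0478 -2.6385]
 [ 0.5492  0.1623  0.1548  0.7097 -0.5458 -2.8403]
 [ 0.5494  0.1624  0.1549  0.4332  0.1688 -2.7387]
 [ 0.5494  0.1624  0.1549 -0.1221 -0.141  -2.7496]
 [ 0.5496  0.1624  0.1549  0.3635  0.237  -2.4132]
 [ 0.5496  0.1625  0.1548  0.3122 -0.5056 -3.0474]
 [ 0.5496  0.1625  0.1548 -0.1071 -0.5854 -3.4041]
 [ 0.5496  0.1625  0.1547  0.9684  0.0202 -1.5284]
 [ 0.5496  0.1625  0.1548 -0.2421 -0.1754 -3.3063]
 [ 0.5496  0.1625  0.1547  0.0466 -1.0651 -2.8192]
 [ 0.5496  0.1625  0.1547  0.0784  0.4015 -2.1789]]
[ 0.5494  0.1624  0.1548  0.2011 -0.106  -2.6798 -0.     -0.0243  0.9997
 -0.    ]
[0.543 0.116 0.199] 0.091
[0.558 0.115 0.199] 0.076
[0.553 0.118 0.195] 0.081
[0.548 0.115 0.194] 0.086
[0.543 0.116 0.191] 0.091
[0.559 0.12  0.189] 0.076
[0.553 0.116 0.188] 0.081
[0.548 0.118 0.184] 0.086
[0.543 0.117 0.182] 0.091
[0.559 0.122 0.18 ] 0.075
[0.548 0.118 0.179] 0.086
[0.593 0.13  0.172] 0.041
[0.551 0.118 0.176] 0.083
[0.593 0.112 0.178] 0.042
[0.551 0.121 0.172] 0.083
[0.595 0.104 0.179] 0.04
[0.554 0.118 0.17 ] 0.081
[0.594 0.101 0.177] 0.041
[0.554 0.117 0.168] 0.081
[0.594 0.101 0.174] 0.041
[0.554 0.117 0.165] 0.081
[0.597 0.1   0.172] 0.038
[0.556 0.118 0.162] 0.078
[0.597 0.097 0.171] 0.039
[0.556 0.119 0.159] 0.078
[0.597 0.104 0.165] 0.038
[0.557 0.125 0.153] 0.077
[0.597 0.099 0.164] 0.038
[0.593 0.128 0.145] 0.041
[0.595 0.101 0.155] 0.04
[0.544 0.127 0.139] 0.09
[0.628 0.12  0.139] 0.006
[0.627 0.113 0.14 ] 0.007
[0.625 0.115 0.136] 0.009
[0.626 0.119 0.132] 0.008
[0.593 0.118 0.113] 0.042
```

```bash
python3 -c "
from h2 import *
q=load('side')['p']
cv2.imwrite('pics/s3.png',cv2.resize(q[150:225,300:380],None,fx=8,fy=8,interpolation=cv2.INTER_CUBIC)[:,:,::-1])
"
```

```text
(no output)
```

View pics/s3.png

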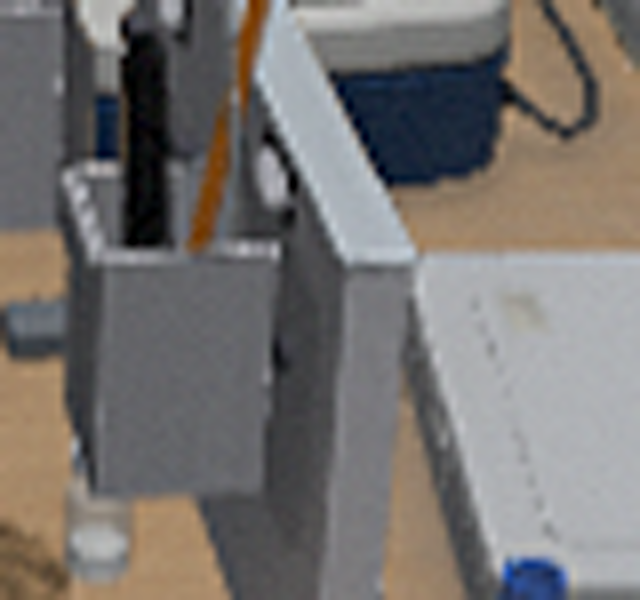

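The side crop shows only the hung pocket and part of the right free screw, at about (278,350). The depth data agrees with a screw height of about 0.139 m. I advance to just short of the heads.

Call:
apply_moves --pt "-0.6 0 0 0 0 0" --pt "-1.3 0 0 0 0 0" --pt "-2 0 0 0 0 0" --pt "-2.6 0 0 0 0 0" --pt "-2.6 0 0 0 0 0" --pt "-2.6 0 0 0 0 0" --pt "-2.6 0 0 0 0 0" --pt "-2.6 0 0 0 0 0"

```text
time: 6.1
position: [0.5752, 0.1638, 0.1547]
ee_rot: [-0.0, -0.024, 1.0, -0.0]
force: [-0.3, -0.1, -2.2]
gripper_width: 0.0555
grasp_force: 45.0
```

Call:
apply_moves --pt "-0.1 0 0 0 0 0" --pt "-0.2 0 0 0 0 0" --pt "-0.3 0 0 0 0 0" --pt "-0.4 0 0 0 0 0" --pt "-0.5 0 0 0 0 0" --pt "-0.6 0 0 0 0 0" --pt "-0.6 0 0 0 0 0" --pt "-0.6 0 0 0 0 0"

```text
time: 6.9
position: [0.5816, 0.1641, 0.1547]
ee_rot: [0.0, -0.024, 1.0, 0.0]
force: [-0.4, 0.2, -2.3]
gripper_width: 0.0556
grasp_force: 45.0
```

Call:
apply_moves --pt "-0.1 0 0 0 0 0" --pt "-0.1 0 0 0 0 0" --pt "-0.2 0 0 0 0 0" --pt "-0.2 0 0 0 0 0" --pt "-0.3 0 0 0 0 0" --pt "-0.3 0 0 0 0 0" --pt "-0.3 0 0 0 0 0"

```text
time: 7.6
position: [0.584, 0.1642, 0.1546]
ee_rot: [-0.001, -0.024, 1.0, -0.0]
force: [-4.8, -0.0, -1.5]
gripper_width: 0.056
grasp_force: 45.0
```

Call:
apply_moves --pt "-0.1 0 0 0 0 0" --pt "-0.1 0 0 0 0 0" --pt "-0.2 0 0 0 0 0" --pt "-0.2 0 0 0 0 0" --pt "-0.2 0 0 0 0 0" --pt "-0.2 0 0 0 0 0"

```text
time: 8.2
position: [0.5858, 0.1643, 0.1545]
ee_rot: [-0.001, -0.024, 1.0, -0.0]
force: [-6.5, -0.5, 0.1]
gripper_width: 0.0557
grasp_force: 45.0
```

Call:
apply_moves --pt "-0.1 0 0 0 0 0" --pt "-0.1 0 0 0 0 0" --pt "-0.2 0 0 0 0 0" --pt "-0.2 0 0 0 0 0" --pt "-0.2 0 0 0 0 0" --pt "-0.2 0 0 0 0 0"

```text
time: 8.8
position: [0.5873, 0.1643, 0.1545]
ee_rot: [-0.001, -0.024, 1.0, -0.0]
force: [-7.1, -0.9, -0.4]
gripper_width: 0.0558
grasp_force: 45.0
```

```bash
python3 -c "
from h2 import *
s=ctrl.state();print(s['position'].round(4),s['force'].round(1),s['ft_torque'].round(2),Ro.from_quat(np.r_[s['ee_rot'][1:],s['ee_rot'][0]]).as_matrix().round(4))"
```

```text
[0.5873 0.1643 0.1545] [-7.1 -0.9 -0.4] [-0.07  1.39 -0.05] [[-9.988e-01 -4.900e-02 -2.600e-03]
 [-4.900e-02  9.988e-01 -7.000e-04]
 [ 2.600e-03 -6.000e-04 -1.000e+00]]
```

Call:
apply_moves --pt "-0.05 0 0 0 0 0" --pt "-0.1 0 0 0 0 0" --pt "-0.1 0 0 0 0 0" --pt "-0.15 0 0 0 0 0" --pt "-0.15 0 0 0 0 0" --pt "-0.15 0 0 0 0 0"

```text
time: 9.4
position: [0.5877, 0.1644, 0.1545]
ee_rot: [-0.002, -0.024, 1.0, -0.0]
force: [-9.0, -0.3, 2.1]
gripper_width: 0.0557
grasp_force: 45.0
```

Call:
apply_moves --pt "-0.05 0 0.1 0 0 0" --pt "-0.1 0 0.2 0 0 0" --pt "-0.1 0 0.3 0 0 0" --pt "-0.1 0 0.4 0 0 0" --pt "-0.1 0 0.4 0 0 0" --pt "-0.1 0 0.4 0 0 0"

```text
time: 10.0
position: [0.5878, 0.1644, 0.1505]
ee_rot: [-0.003, -0.024, 1.0, -0.001]
force: [-11.5, -0.9, 4.0]
gripper_width: 0.0553
grasp_force: 45.0
```

```bash
python3 -c "
from h2 import *
s=ctrl.state();print(s['position'].round(4),s['force'].round(1),s['ft_torque'].round(2))"
```

```text
[0.5878 0.1644 0.1505] [-11.5  -0.9   4. ] [-0.14  2.18 -0.29]
```

Call:
apply_moves --pt "0 0 0.2 0 0 0" --pt "0 0 0.4 0 0 0" --pt "0 0 0.6 0 0 0" --pt "0 0 0.8 0 0 0" --pt "0 0 0.8 0 0 0"

```text
time: 10.5
position: [0.5878, 0.1644, 0.1423]
ee_rot: [-0.003, -0.024, 1.0, -0.001]
force: [-10.5, -0.1, 2.6]
gripper_width: 0.0555
grasp_force: 45.0
```

Call:
apply_moves --pt "0 0 0.2 0 0 0" --pt "0 0 0.4 0 0 0" --pt "0 0 0.5 0 0 0" --pt "0 0 0.5 0 0 0"

```text
time: 10.9
position: [0.5878, 0.1644, 0.1373]
ee_rot: [-0.003, -0.024, 1.0, -0.001]
force: [-11.7, 0.7, 3.5]
gripper_width: 0.0558
grasp_force: 45.0
```

Call:
apply_moves --pt "0 0 0.05 0 0 0" --pt "0 0 0.1 0 0 0" --pt "0 0 0.15 0 0 0" --pt "0 0 0.2 0 0 0" --pt "0 0 0.2 0 0 0"

```text
time: 11.4
position: [0.5878, 0.1643, 0.1353]
ee_rot: [-0.003, -0.024, 1.0, -0.001]
force: [-11.1, -1.0, 2.2]
gripper_width: 0.0556
grasp_force: 45.0
```

Call:
apply_moves --pt "0 0 0.05 0 0 0" --pt "0 0 0.1 0 0 0" --pt "0 0 0.1 0 0 0"

```text
time: 11.7
position: [0.5878, 0.1643, 0.1344]
ee_rot: [-0.003, -0.024, 1.0, -0.001]
force: [-10.8, -0.3, 4.3]
gripper_width: 0.0555
grasp_force: 45.0
```

Call:
apply_moves --pt "0 0 0.05 0 0 0" --pt "0 0 0.1 0 0 0" --pt "0 0 0.1 0 0 0"

```text
time: 12.0
position: [0.5878, 0.1643, 0.1335]
ee_rot: [-0.003, -0.024, 1.0, -0.001]
force: [-10.9, -0.0, 4.5]
gripper_width: 0.0557
grasp_force: 45.0
```

Call:
apply_moves --pt "0 0 0.05 0 0 0" --pt "0 0 0.1 0 0 0" --pt "0 0 0.1 0 0 0"

```text
time: 12.3
position: [0.5878, 0.1643, 0.1333]
ee_rot: [-0.003, -0.024, 1.0, -0.001]
force: [-13.3, -1.8, 10.4]
gripper_width: 0.0557
grasp_force: 45.0
```

```bash
python3 -c "
from h2 import *
s=ctrl.state();print(s['position'].round(4),s['force'].round(1),s['ft_torque'].round(2))"
```

```text
[0.5878 0.1643 0.1333] [-13.3  -1.8  10.4] [-0.22  2.58 -0.27]
```

```bash
python3 -c "
from h2 import *
p,_=snap('top');cv2.imwrite('pics/c4.png',cv2.resize(p[125:205,110:250],None,fx=5,fy=5,interpolation=cv2.INTER_CUBIC)[:,:,::-1])
P=cloud('top');v,u=np.mgrid[:420,:560]
c=np.array([.6311,.1852,.1182]);n=np.array([.9988,.0488,.0005]);h=-(P-c)@n
m=(abs(u-170)<14)&(abs(v-149)<8)&(h>.003)&(h<.013)
print(m.sum());[print(x.round(4),k.round(4)) for x,k in zip(P[m],h[m])]
s=ctrl.state();print(s['position'].round(4),s['force'].round(1))"
```

```text
0
[0.5878 0.1643 0.1334] [-13.6  -2.3  10.7]
```

View pics/c4.png

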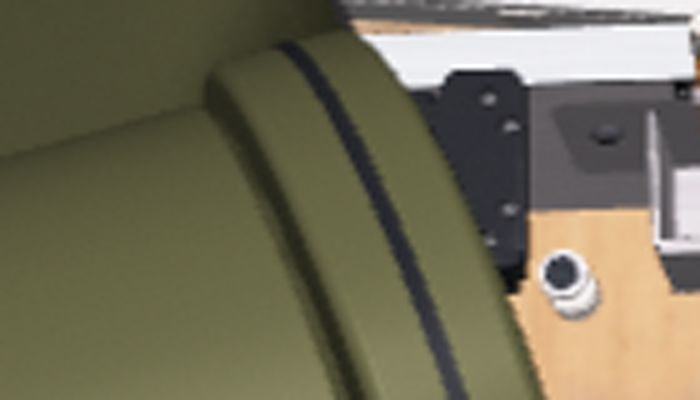

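```bash
python3 -c "
from h2 import *
P=cloud('top');v,u=np.mgrid[:420,:560]
c=np.array([.6311,.1852,.1182]);n=np.array([.9988,.0488,.0005]);h=-(P-c)@n
m=(u>196)&(u<214)&(v>138)&(v<178)&(P[...,2]>.15)
print('body h',np.percentile(h[m],[0,1,5,50,99]).round(4),'z',np.percentile(P[m][:,2],[0,5,50,95,100]).round(4))
for V in range(137,150): print(V,P[V,206].round(4),h[V,206].round(4),P[V,200].round(4))
s=ctrl.state();print(s['ft_torque'])
"
```

```text
body h [-0.004  -0.      0.0122  0.0448  0.2031] z [0.1819 0.2374 0.2404 0.7628 0.7642]
137 [0.6427 0.0941 0.1978] -0.0071 [0.6424 0.1046 0.1982]
138 [0.6401 0.0936 0.1999] -0.0046 [0.6402 0.1043 0.1994]
139 [0.6256 0.0863 0.2395] 0.0103 [0.6256 0.0965 0.2389]
140 [0.6237 0.0862 0.2399] 0.0122 [0.6233 0.0961 0.2408]
141 [0.6213 0.0857 0.2419] 0.0145 [0.6216 0.096  0.2407]
142 [0.62   0.0859 0.2407] 0.0159 [0.6203 0.0962 0.2394]
143 [0.6187 0.0861 0.2393] 0.0172 [0.6184 0.0961 0.2397]
144 [0.6176 0.0864 0.2372] 0.0183 [0.6163 0.0957 0.241 ]
145 [0.615  0.0859 0.2398] 0.0208 [0.6146 0.0957 0.2409]
146 [0.6135 0.0859 0.2393] 0.0224 [0.6129 0.0957 0.2406]
147 [0.6113 0.0856 0.2405] 0.0245 [0.6108 0.0954 0.2419]
148 [0.6108 0.0863 0.2365] 0.025 [0.6096 0.0957 0.2401]
149 [0.6084 0.0858 0.2389] 0.0275 [0.6077 0.0955 0.2408]
[-0.19317169  2.51761149 -0.27505245]
```

Call:
apply_moves --pt "0 0 -0.05 0 0 0" --pt "0.05 0 -0.1 0 0 0" --pt "0.1 0 -0.1 0 0 0" --pt "0.1 0 -0.1 0 0 0"

```text
time: 12.75
position: [0.5878, 0.1643, 0.1334]
ee_rot: [-0.002, -0.024, 1.0, -0.0]
force: [-9.2, -0.1, 1.9]
gripper_width: 0.0557
grasp_force: 45.0
```

```bash
python3 -c "
from h2 import *
s=ctrl.state();print(s['position'].round(4),s['force'].round(1),s['ft_torque'].round(2))"
```

```text
[0.5878 0.1643 0.1334] [-9.2 -0.1  1.9] [-0.06  1.72 -0.23]
```

Call:
apply_moves --pt "0.1 0 0 0 0 0" --pt "0.2 0 0 0 0 0" --pt "0.25 0 0 0 0 0" --pt "0.25 0 0 0 0 0" --pt "0.25 0 0 0 0 0"

```text
time: 13.25
position: [0.5878, 0.1643, 0.1336]
ee_rot: [0.0, -0.024, 1.0, 0.0]
force: [-2.7, -0.5, -3.2]
gripper_width: 0.0557
grasp_force: 45.0
```

The pressing force fell to −2.7 N with no spring-back, so the catch is out. I'll open and withdraw upward.

Call:
apply_moves --pt "0.05 0 0 0 0 0" --pt "0.05 0 0 0 0 0" --pt "0.05 0 0 0 0 0" --pt "0.05 0 0 0 0 0" --pt "0.05 0 0 0 0 0" --pt "0.05 0 0 0 0 0" --pt "0.05 0 0 0 0 0" --pt "0.05 0 0 0 0 0" --gripper 8

```text
time: 14.05
position: [0.5871, 0.1644, 0.1337]
ee_rot: [0.0, -0.024, 1.0, 0.0]
force: [-0.7, 0.0, -0.2]
gripper_width: 0.0801
grasp_force: 0.0
```

Call:
apply_moves --pt "0.3 0 -1.5 0 0 0" --pt "0.5 0 -4 0 0 0" --pt "0.5 0 -7 0 0 0" --pt "3 0 -10 0 0 0" --pt "7 0 -12 0 0 0" --pt "11 0 -12 0 0 0" --pt "15 0 -12 0 0 0" --pt "18 0 -12 0 0 0"

```text
time: 14.85
position: [0.4047, 0.1552, 0.2549]
ee_rot: [0.0, -0.025, 1.0, -0.0]
force: [1.2, 0.5, 0.3]
gripper_width: 0.0801
grasp_force: 0.0
```

Call:
apply_moves --pt "2 3 0 0 0 0" --pt "2 7 0 0 0 0" --pt "2 11 0 0 0 0" --pt "2 15 0 0 0 0" --pt "2 19 0 0 0 0" --pt "2 22 0 0 0 0" --pt "2 22 0 0 0 0"

```text
time: 15.55
position: [0.3749, 0.3799, 0.2551]
ee_rot: [0.0, -0.027, 1.0, 0.003]
force: [-0.3, -0.4, 0.9]
gripper_width: 0.0799
grasp_force: 0.0
```

```bash
python3 -c "
from h2 import *
p,_=snap('top');cv2.imwrite('pics/c5.png',cv2.resize(p[120:200,110:250],None,fx=5,fy=5,interpolation=cv2.INTER_CUBIC)[:,:,::-1])
P=cloud('top');v,u=np.mgrid[:420,:560]
c=np.array([.6311,.1852,.1182]);n=np.array([.9988,.0488,.0005]);h=-(P-c)@n;z=P[...,2]
yb=(P-c)@np.array([-.0488,.9988,0])
m=(abs(u-170)<14)&(abs(v-149)<9)&(h>.003)&(h<.009)&(z>.162)
print('nose',m.sum(),P[m].mean(0).round(4),np.percentile(h[m],[0,50,100]).round(4))
m=(abs(u-172)<50)&(v>130)&(v<190)&(h>-.002)&(h<.06)&(z>.145)&(z<.165)
X=yb[m];print('rim z',np.median(z[m]).round(4),'y',X.min().round(4),X.max().round(4),'h',h[m].min().round(4),h[m].max().round(4))
s=ctrl.state();print(s['position'].round(4),s['force'].round(1))"
```

```text
nose 35 [0.6273 0.1648 0.1668] [0.003  0.0046 0.0066]
rim z 0.1573 y -0.1127 0.0652 h -0.0014 0.058
[0.3756 0.3766 0.2546] [-0.4 -1.  -0.2]
```

View pics/c5.png

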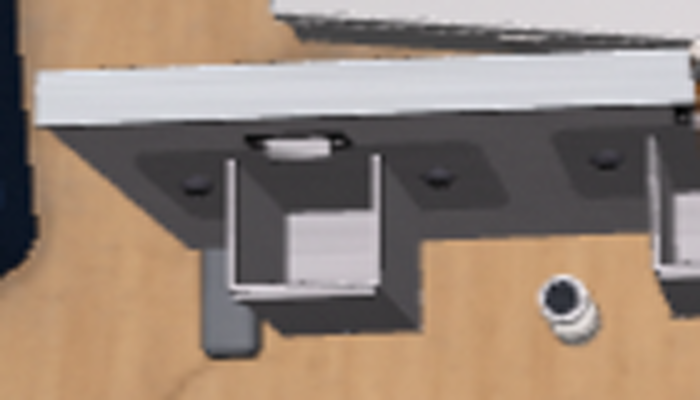

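The crop shows the pocket flat on the board. Both heads, at (197,182) and (438,178), sit in front of the ears. The catch nose at (298,147) stands out above the plate edge as it did at the start.

```bash
python3 -c "
from rig import ticket
print(ticket.job_done())"
```

```text
the job is handed in; nothing more can be done
None
```

The pocket hangs on the free pair of screws with both heads through the keyholes, the catch out over its top edge and the gripper withdrawn. The job is handed in (the verdict was not shown), with arm-measured contact forces under about 18 N and the capped vial still in place in the last picture; the glass vial and tape were not re-checked, but the arm stayed away from them.

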